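# Latch the praline case

## Task

The glass hatch of the praline case stands ajar: its latch tongue was turned out too early and is caught on top of the frame edge. Turn the wing knob back to free the tongue, press the hatch gently but fully down onto its rubber seal and turn the knob clockwise until the hidden tongue is snug behind the frame edge and holds the hatch fully home by itself, stopping as soon as it feels tight rather than forcing it. Then let go, and leave the other things on the counter where they stand.

Things in the scene. Friction and masses are not known exactly. Their poses are not given: they have to be found in the camera images.
- case: praline case, fixed to the counter: dark wooden frame with glass walls, 276 x 336 x 110 mm; origin at the centre of its underside, x from its front (the robot's side) to its back, y to its left, z up. The hatch is a 14 mm wooden frame with a glass pane on top of it, 290 mm wide
- hatch (a joint): hatch angle about the hinges at the back of the case, rad; 0 = fully home, on two brass stops; grows as it opens. At the start about 0.12, propped on its tongue; once the tongue is free it lies loose on the seal at about 0.026. Pressing it home takes 8 to 16 N down at the knob. Hands off and not latched, it rises to 0.02 or more
- wing_knob (a joint): turn of the wing knob, rad; 0 = long wing points right along the front edge (case -y); grows clockwise seen from above; pi/2 = long wing points to the front (case -x). Ends at -0.15 and 2.0. Below 0.4 the tongue is clear of the frame edge. Turning it freely takes 0.15 N m and it stays where it is left
- knob_grip (a point): middle of the wings, on the knob's axis, 30 mm above the hatch's top. The wings are one upright brass plate 9 mm thick, from 16 mm below to 12 mm above this point, reaching 30 mm from the axis on the long side, 22 mm on the short; below them a hub 26 mm wide. The axis is square to the hatch, 175 mm in front of the hinge axis; this point is 37 mm above the hatch's middle plane
- hatch_hinge (a point): middle of the hinge axis, in the hatch's middle plane, 105 mm behind the case's centre and 121 mm above the counter; the axis runs along the case's y
- tongue: hidden steel cam tongue fixed to the knob 33 mm under the hatch's top, below the long wing, 40 mm long, its upper face a ramp; its origin is on the knob's axis at the hatch's top. Pressed home and turned past 0.9 it slides under a strike plate of unknown height (4 to 5 mm spread) behind the frame edge and is tight somewhere from 1.15 to 1.8: the resisting moment then climbs by 0.1 N m every 3 degrees
- price_tag: small dark price card in an oak block, 20 x 45 x 54 mm, beside the case on its right; not to be disturbed; origin at the centre of its underside
- mini_jar: small white jar with a grey lid, 62 mm across, 78 mm high, beside the case on its left; not to be disturbed; origin at the centre of its underside
- service_bell: silver counter bell on a dark foot, 84 mm across, 63 mm high; not to be disturbed; origin at the centre of its underside
- gift_box: dark red gift box with a ribbon, 74 x 104 x 46 mm; not to be disturbed; origin at the centre of its underside
- dark_gift_box: black gift box with a ribbon, 69 x 89 x 57 mm; not to be disturbed; origin at the centre of its underside
- stamp: rubber stamp with a turned wooden handle, 28 x 42 x 67 mm; not to be disturbed; origin at the centre of its underside

How it is judged (in metres and radians):
On the way:
1. the tongue is freed and the hatch lies down on its seal (value of joint hatch below 0.04 rad), for 0.1 s.
At the end, for the whole second after the job is handed in: the hatch is held home by its tongue alone: hatch angle below 0.005 rad (its front edge within about 1 mm of its stops) with the wing knob turned past 0.9 rad, and everything let go (value of joint hatch below 0.005 rad and value of joint wing_knob above 0.9 rad); the robot touches nothing.
It fails at once if the tongue is forced: pressed on the frame or the strike plate with over 40 N (contact force between tongue and anything else above 40 N).
It fails at once if the hatch is pressed onto the case with over 60 N (contact force between hatch and case above 60 N).
It fails at once if another thing on the counter is moved by over 3 cm (distance of any of price_tag, mini_jar, service_bell, gift_box, dark_gift_box, stamp from where it was at the start of the episode above 0.03 m).
It also fails if it takes over 69 s, if anything falls off the work surface, if the arm or the gripper's body presses on something with over 40 N, if the wrist force passes 120 N, or if a joint passes its speed limit or range.

## Robot

A 6-joint arm with a two-finger parallel gripper is mounted at the origin on a cart in front of the work surface, level with it; the furniture and walls round the work are solid. World frame = base frame: x ahead of the robot, y to its left, z up, the work surface at z = 0. Lengths are in m, angles in degrees, forces in N, time in s.
With the tool pointing down it reaches from about 0.25 to 0.725 m from the base axis. Payload 9.7 kg.
Tool frame: the origin (TCP) lies midway between the tips of the shut fingers; the grasp point (between the pads) lies bot.hold_point_z behind it (bot.hold_point_z is the distance from the TCP to the grasp point, in m); z points along the fingers, y is the line along which they close (so a half turn about z gives the same grasp; the last joint's range is limited). The gripper opens to 85 mm and grips with 20 to 120 N. Pads are 22 mm wide; open, the fingers measure 114 mm over their backs; the gripper's body (76 mm by 85 mm) begins 54 mm behind the grasp point. The pads swing forward as they close: fully open they stand 13 mm farther back than shut.
Start: joints at [-75, 4.979, 10.078, 95.1, 0, 90], TCP at [0.142, -0.531, 0.231] pointing down, gripper open.
Joint ranges: [-179.16, 179.16], [-48.56, 103.87], [-65.8, 70.77], [-126.05, 130.52], [-82.76, 87.17], [-180, 180]. Speed limits (degrees/s): [127.2, 127.2, 147.25, 180, 180, 180].

## Interface

Orientations are given as [roll, pitch, yaw] about the fixed x, y, z axes, in that order (R = Rz(yaw) Ry(pitch) Rx(roll)).
In Python, from workcell import bot, camera, camera_model, ticket gives the robot as it stands.
- The arm moves only by the tool send_rows, never from a script. Its argument "targets" is text: rows parted by semicolons, each of 5 numbers parted by spaces: the shift along the tool's x, y, z in mm, then the turn about the tool's z in degrees, then the closure in counts, from 0 (fully open) to 255 (shut). A call has 1 to 20 rows; each row is the pose to reach, as a shift and turn from the pose commanded when the call began, along the tool's axes at that moment; what a row does not reach only later rows make up. A row lasts 1/8 s, in which the tool goes at most 62.5 mm and 10.7 degrees, less where a joint would pass 70% of its speed; a pose out of reach is approached as far as the arm can. A call with a gripper value outside its range is refused whole. The fingers move at their own pace and stop on an object; "newtons" is the grip in N (left out, the last holds). Time passes only in rows, so rows that repeat a pose let the fingers close. It gives the time, the measured TCP pose, the force, the opening and the grip force at its end, in the units of the state.
- bot.get_obs(): the state, without advancing time (a new reading comes with each control period).
- camera(name): name is "scene" or "top" or "wrist"; returns the picture (480x640x3 uint8, blue, green, red); there is no depth.
- camera_model(name): a dict with "K" (3x3 intrinsics, pixels), "pose" (4x4, takes a point from camera to world coordinates); the wrist camera has in their place "T_tool_cam" (4x4, takes a point from camera to tool coordinates, whose origin is the TCP and whose axes are the flange's). Camera axes: x right, y down, z forward; pixel columns grow to the right and rows downward; lengths in m; the calibration is good to about 2 mm. A picture is of the moment at which its call begins: read the wrist's pose just before it. camera_model takes no time and is no camera call.
- ticket.job_done(): hands the job in; it is judged then, once.
The state is a dict: "time": time; "q": joint angles; "qd": joint speeds; "joint_efforts": joint torques, N m; "ee_pos": TCP position; "tcp_rot": TCP orientation; "wrist_force": force on the tool from outside, world axes, zero at the start; "torque": the same for the moment, N m; "opening": finger opening in m; "grasp_force": force on a finger pad.
Only numpy, scipy, OpenCV 4.12 (cv2) and the standard library are available. Lean on these libraries where they do the work, as an engineer would, in place of code of your own. Each camera call takes 0.05 s, during which the arm holds its last target. There are 200 camera calls.

## Working session

There is one attempt and no reset: what is moved stays moved. The work goes in short steps, Python scripts to look and compute and a tool call to move; the robot and the scene stay as the last step left them, time stands still between calls to the robot, and variables do not carry over. Pictures are saved under pics/ and viewed, at most 10 in all, crops included, and the job is handed in when it is done.

Besides the shell and the picture viewer there is one more tool, called after "Call:" as name(argument=value, ...), one argument or row to a line, values as JSON. send_rows: Moves the arm, as the interface text tells. Its arguments: {"type":"object","properties":{"targets":{"type":"string"},"newtons":{"type":"number"}},"required":["targets"]}

```bash
mkdir -p pics; python3 - <<'E'
from workcell import bot,camera,camera_model
import cv2,numpy as np
np.set_printoptions(precision=4,suppress=True)
o=bot.get_obs();print(o,bot.hold_point_z)
for n in("scene","top"):
    cv2.imwrite(f"pics/{n}0.png",camera(n));m=camera_model(n);print(n,m["K"],m["pose"])
print(camera_model("wrist"))
E
```

```text
{'time': 0.0, 'q': array([-75.002 ,   5.0087,  10.0349,  95.1005,  -0.001 ,  90.0024]), 'qd': array([ 0.0956,  0.0089,  0.0422, -0.007 ,  0.0388,  0.0023]), 'joint_efforts': array([  0.0018, -52.0398,  46.4796,   0.0167,   0.0002,  -0.    ]), 'ee_pos': array([ 0.1423, -0.531 ,  0.2306]), 'tcp_rot': array([-179.9257,    0.001 ,   14.9955]), 'wrist_force': array([-0.2807,  0.225 ,  0.9424]), 'torque': array([-0.016 ,  0.002 ,  0.0148]), 'grasp_force': 0.0, 'opening': 0.08533319644217932} 0.0187
scene [[534.4491   0.     323.4882]
 [  0.     534.4491 241.739 ]
 [  0.       0.       1.    ]] [[ 0.6469 -0.4002  0.6491 -0.6628]
 [-0.7622 -0.3661  0.5338 -1.0387]
 [ 0.024  -0.8401 -0.5419  1.153 ]
 [ 0.      0.      0.      1.    ]]
top [[449.0009   0.     319.472 ]
 [  0.     449.0009 244.8181]
 [  0.       0.       1.    ]] [[ 0.0107 -0.984   0.1778  0.2819]
 [-0.9999 -0.0093  0.0087 -0.0259]
 [-0.0069 -0.1779 -0.984   1.5175]
 [ 0.      0.      0.      1.    ]]
{'K': array([[404.9244,   0.    , 316.3671],
       [  0.    , 404.9244, 231.9002],
       [  0.    ,   0.    ,   1.    ]]), 'T_tool_cam': array([[ 0.0006, -0.9473, -0.3202,  0.0826],
       [ 1.    ,  0.0009, -0.0011, -0.    ],
       [ 0.0013, -0.3202,  0.9473, -0.1443],
       [ 0.    ,  0.    ,  0.    ,  1.    ]])}
```

View pics/top0.png

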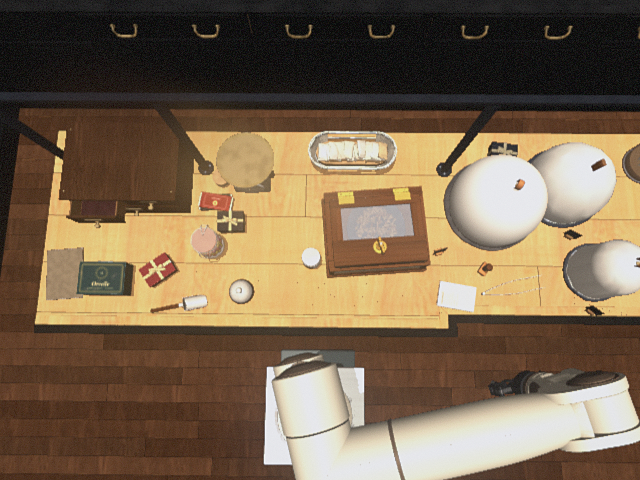

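View pics/scene0.png

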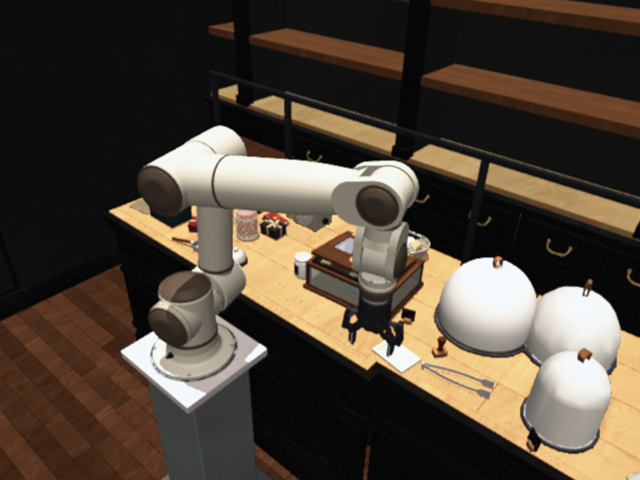

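The top view shows the case around (377,232) with brass hinges at (345,197) and (402,193), the knob near (379,246), the jar at (311,258) and the price tag near (440,251). The scene view shows the arm partly hiding the case. I'll enlarge the top view.

```bash
python3 - <<'E'
import cv2
i=cv2.imread("pics/top0.png")[178:288,305:451]
cv2.imwrite("pics/c1.png",cv2.resize(i,None,fx=5.4,fy=5.4,interpolation=cv2.INTER_CUBIC))
E
```

```text
(no output)
```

View pics/c1.png

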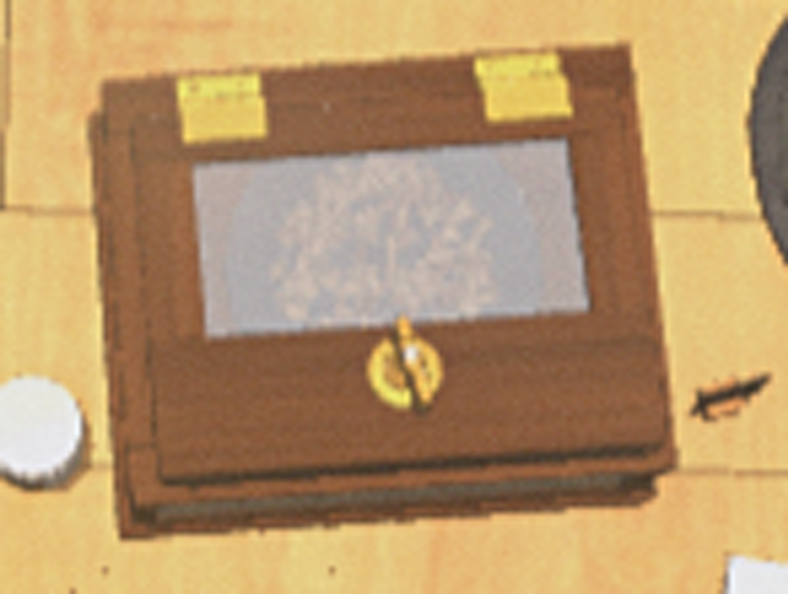

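```bash
cat > h.py <<'E'
import numpy as np
from workcell import bot,camera,camera_model
from scipy.spatial.transform import Rotation as R
np.set_printoptions(precision=4,suppress=True)
def toolT(o):
    T=np.eye(4);T[:3,:3]=R.from_euler('xyz',o['tcp_rot'],degrees=True).as_matrix();T[:3,3]=o['ee_pos'];return T
def unproj(m,P,px,z):
    d=P[:3,:3]@np.linalg.solve(m['K'],[px[0],px[1],1]);c=P[:3,3];return c+d*(z-c[2])/d[2]
def proj(m,P,w):
    p=np.linalg.inv(P)@np.append(w,1);u=m['K']@p[:3];return u[:2]/u[2]
E
python3 - <<'E'
from h import *
m=camera_model("top");P=m["pose"]
f=lambda x,y,z:unproj(m,P,(305+x/5.4,178+y/5.4),z)
hl,hr=f(163,470,.15),f(665,442,.15)
a,b=f(182,143,.131),f(572,117,.131)
print(hl,hr,a,b)
for l,r in((hl,hr),(a,b)): d=l-r;print(np.degrees(np.arctan2(-d[0],d[1])),np.linalg.norm(d))
print("knob",f(408,364,.1787),"tips",f(403,318,.19),f(420,410,.19),"hub",f(405,372,.16))
E
```

```text
[ 0.4664 -0.0627  0.15  ] [ 0.4852 -0.348   0.15  ] [ 0.6637 -0.0735  0.131 ] [ 0.6816 -0.3039  0.131 ]
3.775378545157963 0.28598663900993393
4.440867394605878 0.23107194432075245
knob [ 0.5237 -0.1989  0.1787] tips [ 0.5477 -0.195   0.19  ] [ 0.4959 -0.2037  0.19  ] hub [ 0.5225 -0.1996  0.16  ]
```

Call:
send_rows(
  targets="0 0 -30 0 0; 38 -18 -30 0 0; 76 -37 -30 1 0; 114 -55 -30 2 0; 152 -74 -30 3 0; 190 -92 -30 4 0; 228 -111 -30 5 0; 266 -130 -30 5.5 0; 303 -148 -30 5.5 0; 341 -166 -30 5.5 0; 379 -185 -30 5.5 0; 417 -203 -30 5.5 0; 455 -222 -30 5.5 0; 455 -222 -30 5.5 0; 455 -222 -30 5.5 0",
)

```text
time: 1.98
ee_pos: [0.5241, -0.1991, 0.2609]
tcp_rot: [-180.0, 0.0, 9.5]
wrist_force: [-0.5, -0.4, -0.8]
opening: 0.0853
grasp_force: 0.0
```

```bash
python3 - <<'E'
from h import *
import cv2
o=bot.get_obs();i=camera("wrist");cv2.imwrite("pics/w1.png",i)
print(o['time'],o['ee_pos'],o['tcp_rot'],o['q'],o['wrist_force'],o['torque'])
T=toolT(o);np.save("T1.npy",T)
m=camera_model("wrist");print(proj(m,T@m['T_tool_cam'],[.5237,-.1989,.1787]))
E
```

```text
1.975 [ 0.5241 -0.1991  0.2609] [-179.9843    0.0495    9.5266] [-20.7942   7.3218  15.954   98.6829  -0.0115 149.6791] [-0.4944 -0.3926 -0.8023] [-0.0434  0.0173 -0.0149]
[316.477  241.9159]
```

View pics/w1.png

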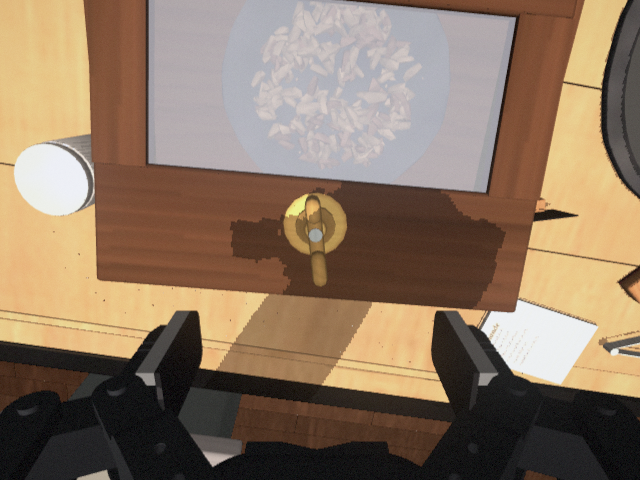

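```bash
python3 - <<'E'
from h import *
T=np.load("T1.npy");m=camera_model("wrist");P=T@m['T_tool_cam']
u=lambda x,y,z:unproj(m,P,(x,y),z)
l,r=u(97,278,.165),u(517,311,.165);d=l-r;print(l,r,np.linalg.norm(d),"yaw",np.degrees(np.arctan2(-d[0],d[1])))
print("dot",u(315,235,.190), "hub",u(316,224,.165))
for zs in((.188,.192),):
  b,f=u(314,198,zs[0]),u(320,283,zs[1]);w=f-b;print(b,f,np.linalg.norm(w),np.degrees(np.arctan2(w[1],w[0])))
E
```

```text
[ 0.4702 -0.0628  0.165 ] [ 0.4925 -0.3404  0.165 ] 0.2785733521798545 yaw 4.597824476916933
dot [ 0.5317 -0.1967  0.19  ] hub [ 0.5304 -0.1975  0.165 ]
[ 0.5522 -0.1927  0.188 ] [ 0.5038 -0.2043  0.192 ] 0.04997527651980488 -166.5050435418903
```

Call:
send_rows(
  targets="6 -1 20 -4 100; 6 -1 40 -4 100; 6 -1 60 -4 100; 6 -1 75 -4 100; 6 -1 85 -4 100; 6 -1 95 -4 100; 6 -1 95 -4 100; 6 -1 95 -4 255;6 -1 95 -4 255;6 -1 95 -4 255;6 -1 95 -4 255;6 -1 95 -4 255",
  newtons=20,
)

```text
time: 3.52
ee_pos: [0.5304, -0.1971, 0.1667]
tcp_rot: [180.0, -0.0, 13.5]
wrist_force: [1.1, -0.9, 3.3]
opening: 0.0086
grasp_force: 22.1
```

```bash
python3 - <<'E'
from h import *
import cv2
o=bot.get_obs();i=camera("wrist");cv2.imwrite("pics/w2.png",i)
print(o['time'],o['ee_pos'],o['tcp_rot'],o['wrist_force'],o['torque'],o['opening'],o['grasp_force'])
E
```

```text
3.525 [ 0.5304 -0.1971  0.1667] [179.9748  -0.0482  13.5011] [ 1.1493 -0.854   3.2622] [ 0.1484 -0.1852  0.0637] 0.00864911879806499 22.05375373363495
```

View pics/w2.png

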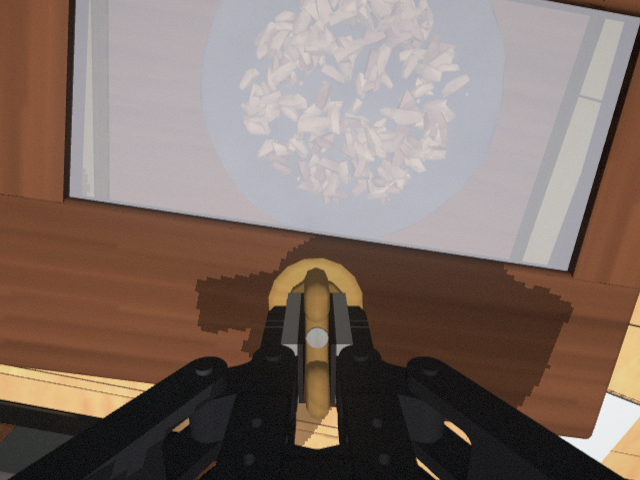

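Call:
send_rows(
  targets="0 0 0 -3 255;0 0 0 -6 255;0 0 0 -9 255;0 0 0 -12 255;0 0 0 -15 255;0 0 0 -18 255;0 0 0 -20 255;0 0 0 -20 255",
)

```text
time: 4.58
ee_pos: [0.5301, -0.1968, 0.1667]
tcp_rot: [-180.0, -0.0, 33.5]
wrist_force: [-0.8, 0.7, 5.8]
opening: 0.009
grasp_force: 38.7
```

```bash
python3 - <<'E'
from h import *
o=bot.get_obs()
print(o['time'],o['ee_pos'],o['tcp_rot'],o['wrist_force'],o['torque'],o['opening'],o['grasp_force'])
m=camera_model("wrist");P=m['T_tool_cam']
for x in(-.004,-.002,0,.002,.004):print(x,proj(m,P,[x,0,-.0307]))
E
```

```text
4.575 [ 0.5301 -0.1968  0.1667] [-179.9719   -0.048    33.5088] [-0.7573  0.7087  5.7605] [ 1.1192  0.1983 -0.2974] 0.00901902620491788 38.70975554455072
-0.004 [316.6154 368.6578]
-0.002 [316.6199 363.6119]
0 [316.6244 358.5179]
0.002 [316.629  353.3751]
0.004 [316.6336 348.1828]
```

Call:
send_rows(
  targets="0 0 0 -3 255;0 0 0 -6 255;0 0 0 -9 255;0 0 0 -12 255;0 0 0 -15 255;0 0 0 -15 255",
)

```text
time: 5.32
ee_pos: [0.5301, -0.1964, 0.1667]
tcp_rot: [-180.0, -0.1, 48.5]
wrist_force: [0.3, 2.2, 7.0]
opening: 0.0088
grasp_force: 50.4
```

```bash
python3 - <<'E'
from h import *
o=bot.get_obs()
print(o['time'],o['ee_pos'],o['tcp_rot'],o['wrist_force'],o['torque'],o['opening'],o['grasp_force'])
E
```

```text
5.325 [ 0.5301 -0.1964  0.1667] [-179.952    -0.0725   48.5316] [0.2585 2.1732 6.9702] [ 1.5037  0.5231 -0.2801] 0.008804033039788056 50.37853802670725
```

Call:
send_rows(
  targets="0 0 0 0 218;0 0 0 0 218;0 0 0 -4 218;0 0 0 -8 218;0 0 0 -12 218;0 0 0 -16 218;0 0 0 -20 218;0 0 0 -24 218;0 0 0 -28 218;0 0 0 -32 218;0 0 0 -36 218;0 0 0 -40 218;0 0 0 -40 218;0 0 0 -40 218",
)

```text
time: 7.08
ee_pos: [0.5293, -0.197, 0.1656]
tcp_rot: [-179.9, -0.0, 88.4]
wrist_force: [-5.4, 0.1, -2.9]
opening: 0.0126
grasp_force: 6.4
```

```bash
python3 - <<'E'
from h import *
import cv2
o=bot.get_obs();i=camera("wrist");cv2.imwrite("pics/w3.png",i)
print(o['time'],o['ee_pos'],o['tcp_rot'],o['wrist_force'],o['torque'],o['opening'],o['grasp_force'])
E
```

```text
7.075 [ 0.5293 -0.197   0.1656] [-179.8718   -0.0212   88.3987] [-5.4028  0.1451 -2.9309] [ 0.109   1.2388 -0.1068] 0.012564844179556752 6.395734063116834
```

View pics/w3.png

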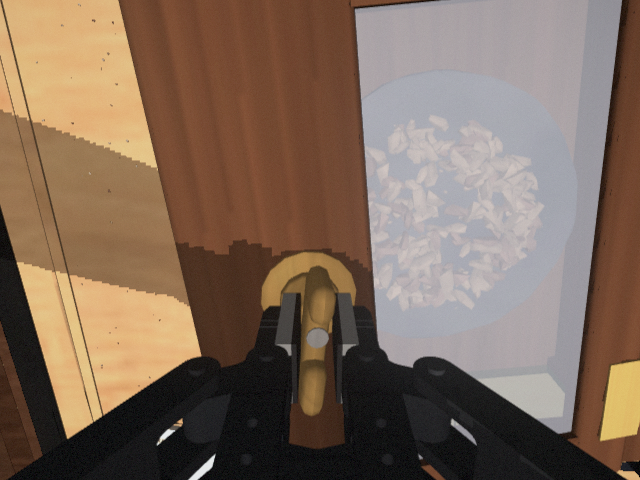

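Call:
send_rows(
  targets="0 0 0 0 190;0 0 0 0 165;0 0 0 0 165;0 0 0 0 165;0 0 0 0 165",
)

```text
time: 7.75
ee_pos: [0.5302, -0.1971, 0.1663]
tcp_rot: [180.0, 0.0, 88.5]
wrist_force: [-0.2, 1.0, -0.8]
opening: 0.0304
grasp_force: 0.0
```

```bash
python3 - <<'E'
from h import *
import cv2
o=bot.get_obs();i=camera("wrist");cv2.imwrite("pics/w4.png",i);np.save("T4.npy",toolT(o))
print(o['time'],o['ee_pos'],o['tcp_rot'],o['wrist_force'],o['torque'],o['opening'],o['grasp_force'])
E
```

```text
7.75 [ 0.5302 -0.1971  0.1663] [179.9875   0.0004  88.5   ] [-0.2448  0.9741 -0.8168] [-0.0102 -0.007   0.0131] 0.030363939380996838 0.0
```

View pics/w4.png

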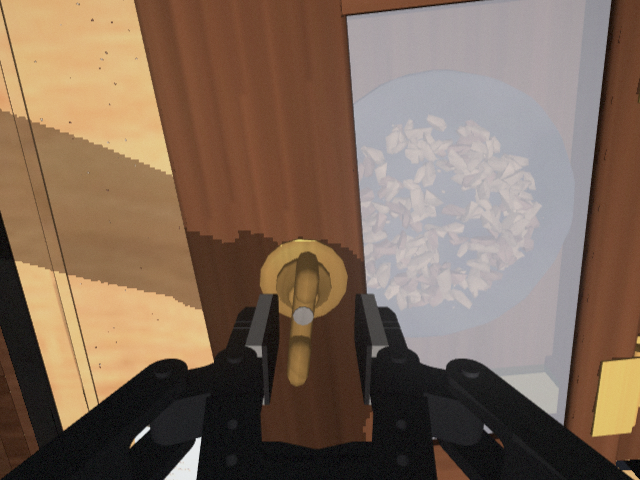

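```bash
python3 - <<'E'
from h import *
T=np.load("T4.npy");m=camera_model("wrist");P=T@m['T_tool_cam']
print(unproj(m,P,(303,316),.1745))
a,b=unproj(m,P,(306,257),.1745),unproj(m,P,(297,381),.1745);w=b-a;print(a,b,np.linalg.norm(w),np.degrees(np.arctan2(w[1],w[0])))
E
```

```text
[ 0.5254 -0.1941  0.1745]
[ 0.5273 -0.1699  0.1745] [ 0.5218 -0.2239  0.1745] 0.05428609669890026 -95.78717793047122
```

Call:
send_rows(
  targets="2.5 -5 0 4.3 165; 2.5 -5 5 4.3 165; 2.5 -5 10 4.3 165; 2.5 -5 14 4.3 165; 2.5 -5 16.5 4.3 165; 2.5 -5 16.5 4.3 165; 2.5 -5 16.5 4.3 255; 2.5 -5 16.5 4.3 255; 2.5 -5 16.5 4.3 255; 2.5 -5 16.5 4.3 255",
  newtons=50,
)

```text
time: 9.05
ee_pos: [0.525, -0.1945, 0.1496]
tcp_rot: [-180.0, 0.0, 84.2]
wrist_force: [-1.2, -0.4, -0.9]
opening: 0.0081
grasp_force: 53.0
```

```bash
cat > s.py <<'E'
from h import *
o=bot.get_obs()
print(o['time'],o['ee_pos'],o['tcp_rot'],o['wrist_force'],o['torque'],o['opening'],o['grasp_force'])
E
python3 s.py
```

```text
9.05 [ 0.525  -0.1945  0.1496] [-179.9613    0.0044   84.1927] [-1.2136 -0.3924 -0.8874] [-0.1239  0.7273 -0.1631] 0.008059854606523026 52.955360412597656
```

Gripped cleanly. Now I'll press down in small steps.

Call:
send_rows(
  targets="0 -0.3 1 0 255; 0 -0.5 2 0 255; 0 -0.6 3 0 255; 0 -0.6 3 0 255",
)

```text
time: 9.55
ee_pos: [0.5246, -0.1945, 0.1475]
tcp_rot: [180.0, 0.0, 84.2]
wrist_force: [-3.6, -0.5, 6.1]
opening: 0.0077
grasp_force: 53.5
```

```bash
python3 s.py
```

```text
9.55 [ 0.5246 -0.1945  0.1475] [179.9525   0.02    84.1931] [-3.6191 -0.4876  6.0917] [-0.0161  0.9899 -0.2004] 0.00772847895009801 53.45939576625824
```

Call:
send_rows(
  targets="0 -0.2 1 0 255; 0 -0.4 2 0 255; 0 -0.4 2 0 255",
)

```text
time: 9.93
ee_pos: [0.5245, -0.1945, 0.1463]
tcp_rot: [179.9, 0.0, 84.2]
wrist_force: [-5.3, -0.3, 9.6]
opening: 0.0079
grasp_force: 54.0
```

Call:
send_rows(
  targets="0 -0.1 1 0 255; 0 -0.1 1 0 255; 0 -0.1 1 0 255",
)

```text
time: 10.3
ee_pos: [0.5244, -0.1945, 0.1457]
tcp_rot: [179.9, 0.0, 84.2]
wrist_force: [-6.6, -1.0, 12.6]
opening: 0.0079
grasp_force: 54.3
```

```bash
python3 s.py
```

```text
10.3 [ 0.5244 -0.1945  0.1457] [179.8571   0.033   84.1895] [-6.6483 -0.955  12.5824] [ 0.1551  1.1263 -0.2103] 0.007862918763345468 54.347180128097534
```

Call:
send_rows(
  targets="0 0.3 1 0 255; 0 0.5 1.5 0 255; 0 0.5 1.5 0 255",
)

```text
time: 10.68
ee_pos: [0.5244, -0.1945, 0.1454]
tcp_rot: [179.9, 0.1, 84.2]
wrist_force: [-11.3, 1.6, 21.8]
opening: 0.0081
grasp_force: 55.7
```

```bash
python3 s.py
```

```text
10.675 [ 0.5244 -0.1945  0.1454] [179.8529   0.051   84.1841] [-11.2616   1.6165  21.7785] [ 0.4435  2.2541 -0.1364] 0.008080771290636345 55.724380016326904
```

Call:
send_rows(
  targets="0 -0.8 0 0 255;0 -0.8 0 4 255;0 -0.8 0 8 255;0 -0.8 0 12 255;0 -0.8 0 16 255;0 -0.8 0 20 255;0 -0.8 0 20 255",
)

```text
time: 11.55
ee_pos: [0.5253, -0.1949, 0.1454]
tcp_rot: [179.7, -0.0, 64.1]
wrist_force: [-1.1, -1.7, 16.6]
opening: 0.0081
grasp_force: 55.1
```

```bash
python3 s.py
```

```text
11.55 [ 0.5253 -0.1949  0.1454] [179.6508  -0.0318  64.1464] [-1.0996 -1.6998 16.6198] [-0.0953  0.4914 -0.2029] 0.008066193114289678 55.09961664676666
```

Call:
send_rows(
  targets="0 0 0.5 4 255;0 0 0.5 8 255;0 0 0.5 12 255;0 0 0.5 16 255;0 0 0.5 20 255;0 0 0.5 20 255",
)

```text
time: 12.3
ee_pos: [0.5262, -0.1956, 0.1454]
tcp_rot: [179.5, -0.2, 44.1]
wrist_force: [2.2, -4.3, 16.4]
opening: 0.0079
grasp_force: 55.2
```

```bash
python3 s.py
```

```text
12.3 [ 0.5262 -0.1956  0.1454] [179.5415  -0.1757  44.1341] [ 2.2451 -4.2519 16.3549] [-0.7496 -0.2277 -0.1132] 0.007878829549488542 55.15790283679962
```

Call:
send_rows(
  targets="0 0 0.5 3 255;0 0 0.5 6 255;0 0 0.5 9 255;0 0 0.5 9 255",
)

```text
time: 12.8
ee_pos: [0.5265, -0.196, 0.1454]
tcp_rot: [179.5, -0.3, 35.1]
wrist_force: [3.1, -7.0, 18.1]
opening: 0.008
grasp_force: 55.4
```

```bash
python3 s.py
```

```text
12.8 [ 0.5265 -0.196   0.1454] [179.5003  -0.2614  35.1424] [ 3.0672 -6.9747 18.072 ] [-1.0981 -0.2774 -0.1408] 0.008040937227186573 55.44995605945587
```

Call:
send_rows(
  targets="-0.3 0.5 0 2 255;-0.3 0.5 0 4 255;-0.3 0.5 0 6 255;-0.3 0.5 0 6 255",
)

```text
time: 13.3
ee_pos: [0.5266, -0.1963, 0.1454]
tcp_rot: [179.5, -0.3, 29.2]
wrist_force: [2.8, -4.4, 18.5]
opening: 0.0076
grasp_force: 55.4
```

```bash
python3 s.py
```

```text
13.3 [ 0.5266 -0.1963  0.1454] [179.5471  -0.3384  29.1754] [ 2.8017 -4.4171 18.4951] [-0.835  -0.4198  0.0055] 0.0076404058315521755 55.4289436340332
```

Call:
send_rows(
  targets="0 0 0 2 255;0 0 0 4 255;0 0 0 4 255",
)

```text
time: 13.68
ee_pos: [0.5267, -0.1965, 0.1454]
tcp_rot: [179.5, -0.4, 25.2]
wrist_force: [3.7, -5.2, 20.0]
opening: 0.008
grasp_force: 55.4
```

```bash
python3 s.py
```

```text
13.675 [ 0.5267 -0.1965  0.1454] [179.5471  -0.3681  25.1655] [ 3.6515 -5.1808 19.9693] [-1.048  -0.5354 -0.0101] 0.008020333702820182 55.369561314582825
```

Call:
send_rows(
  targets="0 0.3 -0.3 2 255;0 0.3 -0.3 4 255;0 0.3 -0.3 4 255",
)

```text
time: 14.05
ee_pos: [0.5268, -0.1967, 0.1454]
tcp_rot: [179.6, -0.4, 21.2]
wrist_force: [2.7, -4.8, 17.6]
opening: 0.0078
grasp_force: 55.1
```

```bash
python3 s.py
```

```text
14.05 [ 0.5268 -0.1967  0.1454] [179.5927  -0.3856  21.1701] [ 2.6886 -4.8351 17.6164] [-1.0535 -0.6586  0.0151] 0.007761095685443187 55.12191295623779
```

Call:
send_rows(
  targets="0 0.3 0 2 255;0 0.3 0 4 255;0 0.3 0 4 255",
)

```text
time: 14.42
ee_pos: [0.5269, -0.1969, 0.1454]
tcp_rot: [179.6, -0.4, 17.2]
wrist_force: [3.2, -5.4, 17.1]
opening: 0.0083
grasp_force: 55.1
```

```bash
python3 s.py
```

```text
14.425 [ 0.5269 -0.1969  0.1454] [179.6248  -0.4106  17.1699] [ 3.1671 -5.4243 17.1301] [-0.9921 -0.5699  0.0111] 0.008299223330207793 55.142449736595154
```

Call:
send_rows(
  targets="0 0.3 0 2 255;0 0.3 0 4 255;0 0.3 0 4 255",
)

```text
time: 14.8
ee_pos: [0.5269, -0.1971, 0.1454]
tcp_rot: [179.7, -0.4, 13.2]
wrist_force: [3.1, -4.3, 18.2]
opening: 0.0078
grasp_force: 55.2
```

```bash
python3 s.py
```

```text
14.8 [ 0.5269 -0.1971  0.1454] [179.6606  -0.4349  13.1712] [ 3.0735 -4.2944 18.1503] [-0.9395 -0.5589 -0.0085] 0.007783313526622258 55.1623409986496
```

Call:
send_rows(
  targets="0 0.3 0 2 255;0 0.3 0 4 255;0 0.3 0 4 255",
)

```text
time: 15.18
ee_pos: [0.527, -0.1974, 0.1453]
tcp_rot: [179.7, -0.4, 9.2]
wrist_force: [4.0, -4.4, 18.5]
opening: 0.0076
grasp_force: 55.2
```

```bash
python3 s.py
```

```text
15.175 [ 0.527  -0.1974  0.1453] [179.7023  -0.4484   9.175 ] [ 3.9716 -4.404  18.537 ] [-0.8793 -0.4898 -0.0002] 0.0076018550395173705 55.18106997013092
```

Call:
send_rows(
  targets="0 0.2 0 2 255;0 0.2 0 3 255;0 0.2 0 3 255",
)

```text
time: 15.55
ee_pos: [0.527, -0.1976, 0.1454]
tcp_rot: [179.7, -0.5, 6.2]
wrist_force: [2.6, -4.8, 18.9]
opening: 0.0081
grasp_force: 55.2
```

```bash
python3 s.py
```

```text
15.55 [ 0.527  -0.1976  0.1454] [179.7254  -0.465    6.1917] [ 2.6485 -4.7644 18.8801] [-0.8992 -0.4943  0.1411] 0.008108402832789102 55.17850399017334
```

Call:
send_rows(
  targets="0 0.2 0 2 255;0 0.2 0 3 255;0 0.2 0 3 255",
)

```text
time: 15.92
ee_pos: [0.527, -0.1977, 0.1454]
tcp_rot: [179.8, -0.5, 3.2]
wrist_force: [3.3, -4.2, 17.7]
opening: 0.0076
grasp_force: 55.2
```

```bash
python3 s.py
```

```text
15.925 [ 0.527  -0.1977  0.1454] [179.7507  -0.4755   3.2043] [ 3.2986 -4.1833 17.667 ] [-0.869  -0.4928  0.1759] 0.007570831686610153 55.16430974006653
```

Call:
send_rows(
  targets="0 0.2 0 2 255;0 0.2 0 3 255;0 0.2 0 3 255",
)

```text
time: 16.3
ee_pos: [0.5269, -0.1979, 0.1453]
tcp_rot: [179.8, -0.5, 0.2]
wrist_force: [2.5, -4.6, 17.2]
opening: 0.0081
grasp_force: 55.2
```

```bash
python3 s.py
```

```text
16.3 [ 0.5269 -0.1979  0.1453] [179.7755  -0.4721   0.223 ] [ 2.5331 -4.6467 17.1826] [-0.9399 -0.5356  0.523 ] 0.00812920697636643 55.24806082248688
```

Call:
send_rows(
  targets="0 0.2 -1 0 255;0 0.3 -2 0 255;0 0.3 -2.5 0 255;0 0.3 -2.5 0 255",
)

```text
time: 16.8
ee_pos: [0.5268, -0.1979, 0.1454]
tcp_rot: [179.9, -0.4, 0.2]
wrist_force: [8.0, -4.6, 2.3]
opening: 0.0078
grasp_force: 53.1
```

```bash
python3 s.py
```

```text
16.8 [ 0.5268 -0.1979  0.1454] [179.8553  -0.3514   0.245 ] [ 8.0459 -4.6255  2.2545] [-1.09   -1.6501  0.4628] 0.007831745431756737 53.050788044929504
```

Call:
send_rows(
  targets="0 0.3 -2.5 0 225;0 0.3 -2.5 0 200;0 0.3 -2.5 0 165;0 0.3 -2.5 0 165;0 0.3 -2.5 0 165; 0 0.3 -15 0 165;0 0.3 -35 0 165;0 0.3 -60 0 165;0 0.3 -90 0 165;0 0.3 -115 0 165;0 0.3 -115 0 165",
)

```text
time: 18.18
ee_pos: [0.525, -0.1975, 0.2618]
tcp_rot: [179.9, -0.2, 0.2]
wrist_force: [-0.1, -1.3, 0.3]
opening: 0.0302
grasp_force: 0.0
```

```bash
python3 - <<'E'
import cv2
from s import *
cv2.imwrite("pics/w5.png",camera("wrist"))
T=toolT(o);m=camera_model("wrist");P=T@m['T_tool_cam']
h=np.array([.5253,-.1945,.1745]);np.save("T5.npy",T)
E
```

```text
18.175 [ 0.525  -0.1975  0.2618] [179.9177  -0.2185   0.2019] [-0.0755 -1.346   0.3198] [-0.0467 -0.0304 -0.0356] 0.030211484280446742 0.0
```

View pics/w5.png

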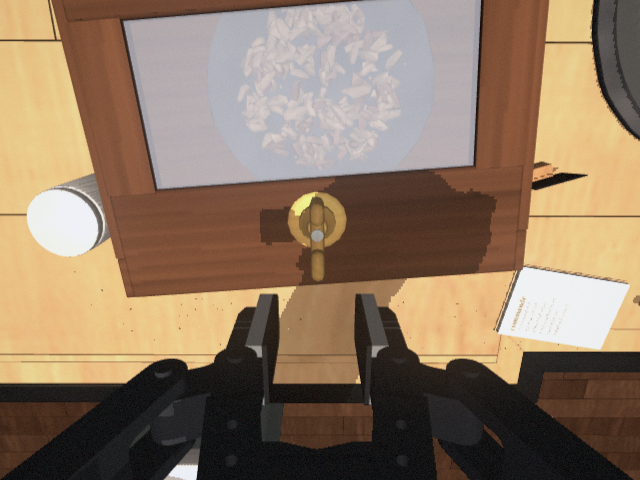

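The wrist view shows the wing pointing to the front, from (317,198) to (318,280). The hatch is down and the fingers are clear of it. When I eased off the press, the hatch stayed home, so I'm handing the job in.

```bash
python3 -c "
from workcell import ticket
print(ticket.job_done())"
```

```text
the job is handed in; nothing more can be done
None
```

I freed the tongue, pressed the hatch home and turned the knob clockwise to about 1.6 rad, where it became tight. The hatch stayed home when I eased off the press, and I let go and handed the job in at about 18 s; no verdict was shown.

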